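# Crank down the cobbler's sole press

### The arm

A 6-joint arm with a two-finger parallel gripper is mounted at the origin on the work surface. World frame = base frame: x ahead of the robot, y to its left, z up, the work surface at z = 0. Lengths are in m, angles in rad, forces in N, time in s.
With the tool pointing down it reaches from about 0.225 to 0.875 m from the base axis. Payload 3.4 kg.
Tool frame: the origin (TCP) lies on the centre line of the jaws, within the pads' length; the fingertips stand 17 mm ahead of it and the grasp point (between the pads) lies 2 mm behind it (manip.finger_overhang is the distance from the TCP to the fingertips, in m); y points along the fingers, x is the direction in which the jaws open and shut, and the axes are right-handed (so a half turn about y gives the same grasp; the last joint's range is limited). The gripper opens to 85 mm and grips with 20 to 120 N. Pads are 22 mm wide; open, the fingers measure 114 mm over their backs; the gripper's body (76 mm by 85 mm) begins 54 mm behind the grasp point. The pads swing forward as they close: fully open they stand 13 mm farther back than shut.
Start: joints at [1.008, 0.276, 1.505, -0, 1.361, -0.121], TCP at [0.246, 0.52, 0.248] pointing down, gripper open.
Joint ranges: [-2.89, 2.89], [-0.75, 2.08], [0.22, 2.7], [-1.18, 4.32], [0.11, 2.71], [-2.7, 2.7]. Speed limits (rad/s): [2.57, 2.57, 3.14, 3.14, 3.14, 3.14].

### API

Orientations are given as a unit quaternion [w, x, y, z].
In Python, from rig import manip gives the robot as it stands.
- The arm moves only by the tool arm_command, never from a script. Its argument "commands" is a list of rows, each a list of 3 entries, a list of its own where there are three numbers: the finger opening in cm, from 0 to 8.54, then the shift along the world's x, y, z in cm, then the turn about the world's z in rad. A call has 1 to 12 rows; each row shifts and turns the commanded pose from where the row before left it; what a row does not reach is not made up. A row lasts 1/10 s, in which the tool goes at most 50 mm and 8.59 degrees, less where a joint would pass 70% of its speed; a pose out of reach is approached as far as the arm can. A call with a gripper value outside its range is refused whole. The fingers move at their own pace and stop on an object; "grip_force" is the grip in N (left out, the last holds). Time passes only in rows, so rows that do not move let the fingers close. It gives the time, the measured TCP pose, the force and the opening at its end, in the units of the state.
- manip.get_state(): the state, without advancing time (a new reading comes with each control period).
- manip.get_image(name): name is "side" or "top"; returns a dict with "pixels" (384x512x3 uint8, red, green, blue), "range_z" (384x512 float32, m along the optical axis (not along the pixel's ray), 0 where there is no reading), "intrinsics" (3x3 intrinsics, pixels), "R" (3x3) and "t" (3): a world point X has camera coordinates R X + t. Camera axes: x right, y down, z forward; pixel columns grow to the right and rows downward; lengths in m; the calibration is good to about 2 mm. A picture is of the moment at which its call begins.
- manip.sign_off(): hands the job in, once; it reports no verdict.
The state is a dict: "clock": time; "qpos": joint angles; "qd": joint speeds; "effort": joint torques, N m; "position": TCP position; "ee_rot": TCP orientation; "contact_force": force on the tool from outside, world axes, zero at the start; "moment": the same for the moment, N m; "width": finger opening in m.
Only numpy, scipy, OpenCV 4.12 (cv2) and the standard library are available. Lean on these libraries where they do the work, as an engineer would, in place of code of your own. Each camera call takes 0.05 s, during which the arm holds its last target.

### The job

Turn the red hand wheel of the green sole press clockwise (as you look down its sloping spindle) by its yellow crank handle, for more than one full turn, until the ram's rubber pad comes down and bites firmly on the wooden last in the shoe; you will feel the wheel go stiff, and must not force it further. Leave the shoe clamped, let go of the handle, keep your hands off the ram and the shoe, and leave the other things on the bench where they are.

Things in the scene. Friction and masses are not known exactly. Their poses are not given: they have to be found in the camera images.
- press: Green bench press, fixed. Origin on the bench below the gear case; z up, -x the wheel side, facing the robot. Base 250 x 400 mm. Columns at x 70, y 85 and 275 mm, 380 mm high. Wheel face centre at (-130, 0, 180) mm, spindle sloping 35 degrees from vertical towards -x. A lamp bar, 28 mm thick, along y from -50 to 100 mm at x -65, height 378 mm, leaves no room for an upright gripper.
- wheel_hub (a point): Centre of the wheel's face, on the spindle axis. Its z axis points out along the spindle (up and towards the robot, 35 degrees from vertical), its x axis from the hub towards the crank handle; it turns with the wheel. The red wheel is 184 mm across and 14 mm thick below this face, with three spokes; the hub stands 8 mm proud.
- crank_grip (a point): Point on the centre line of the yellow crank handle, 40 mm out from the wheel's face. The handle is a cylinder 26 mm thick that stands parallel to the spindle from 3 to 67 mm out from the face, 75 mm from the spindle axis, and spins freely on its pin.
- wheel (a joint): Angle of the wheel, rad; grows clockwise as seen looking down on the wheel along the spindle. Starts between -1.6 and 1.2. Each rad lowers the ram by 8 mm. The wheel drags with 4 to 5 N at the handle and stays where it is left; the pad meets the last between 7.6 and 10 rad.
- ram: Vertical ram of the press, driven by the wheel. Origin: centre of the underside of its round black rubber pad, 56 mm across, with no load on it; z up. The pad is sprung: it gives 1 mm for every 20 N, which is 6 to 7 N more at the crank handle for every 60 N on the shoe. A firm bite is about 40 to 80 N.
- shoe: Brown shoe, 190 x 68 mm, standing on the steel bed under the ram (bed height differs from job to job), toe towards the robot. Origin on the underside of its sole below the last; z up. The round wooden top of the last, 46 mm across, is 115 mm above the origin. 0.7 kg, loose.
- other_shoe: The other shoe of the pair, 190 x 68 x 90 mm, loose on the bench; origin under its ankle, z up. Bystander.
- glue_tin: Tin with a yellow label, 70 mm across, 85 mm high; origin at the centre of its underside. Bystander.
- hammer: Hammer, 200 mm long, lying; origin under its middle. Bystander.
- tape_roll: Roll of pale tape, 90 mm across, 30 mm high; origin at the centre of its underside. Bystander.
- brush: Brush, 170 mm long, lying; origin under its middle. Bystander.
- cement_bottle: Blue nozzle bottle, 60 mm across, 140 mm high; origin at the centre of its underside. Bystander.
- heel_block: Black rubber heel block, 75 x 65 x 30 mm; origin at the centre of its underside. Bystander.
Things that resemble listed ones, but are neither listed nor needed, are in the scene too. Leave any pink look-alike of the shoe alone.

How it is judged:
On the way, in this order (a step that is already met when the one before it is completed fails the run):
1. the wheel has been turned clockwise through a full turn (joint past 7.5 rad) (value of joint wheel above 7.5 rad).
2. the ram's pad bites on the last with more than 30 N (contact force between ram and shoe above 30 N), for 0.1 s.
At the end, for the whole second after the job is handed in: The wheel is at rest, past 7.5 rad, and the ram's pad still clamps the shoe's last with more than 20 N; the shoe stands upright (within 0.1 rad) with its last within 15 mm of the ram's axis (contact force between ram and shoe above 20 N and value of joint wheel above 7.5 rad and velocity of joint wheel between -0.05 and 0.05 rad/s and angle between shoe's own z axis and vertical below 0.1 rad and horizontal distance between shoe and ram below 0.015 m); the robot touches nothing.
It fails at once if the press is forced: the pad pushes on the shoe with more than 110 N (contact force between ram and shoe above 110 N).
It fails at once if the robot pushes on the ram or the shoe (over 2 N) (contact force between any of the arm, the fingers and ram above 2 N or contact force between any of the arm, the fingers and shoe above 2 N).
It fails at once if the shoe is shifted more than 20 mm (distance of shoe from where it was at the start of the episode above 0.02 m).
It fails at once if a bystander on the bench is shifted more than 30 mm (distance of any of other_shoe, glue_tin, hammer, tape_roll, brush, cement_bottle, heel_block from where it was at the start of the episode above 0.03 m).
It also fails if it takes over 67 s, if anything falls off the work surface, if the arm or the gripper's body presses on something with over 40 N, if the wrist force passes 120 N, or if a joint passes its speed limit or range.

## Working session

There is one attempt and no reset: what is moved stays moved. The work goes in short steps, Python scripts to look and compute and a tool call to move; the robot and the scene stay as the last step left them, time stands still between calls to the robot, and variables do not carry over. Pictures are saved under pics/ and viewed, and the job is handed in when it is done.

Besides the shell and the picture viewer there is one more tool, called after "Request:" by a JSON object that holds its "api" and its "payload". arm_command: Moves the arm, as the interface text tells. Its arguments: {"type":"object","properties":{"commands":{"type":"array"},"grip_force":{"type":"number"}},"required":["commands"]}

```bash
ls; mkdir -p pics; python3 - <<'E'
from rig import manip
import cv2,numpy as np
print(manip.get_state())
for n in("side","top"):
    d=manip.get_image(n); cv2.imwrite(f"pics/{n}0.png",cv2.cvtColor(d["pixels"],cv2.COLOR_RGB2BGR)); np.savez(f"pics/{n}0.npz",**d)
    print(d["intrinsics"],d["R"],d["t"])
E
```

```text
pics
{'clock': 0.0, 'qpos': array([ 1.00803552e+00,  2.76610931e-01,  1.50610670e+00,  1.87229092e-05,
        1.36070544e+00, -1.21003670e-01]), 'qd': array([-1.23482511e-03, -8.34648769e-04, -1.56080474e-03, -3.06010291e-04,
        2.36130623e-04,  5.69706609e-05]), 'effort': array([-1.12314126e-04, -4.16773868e+01, -2.45807683e+01,  6.87454735e-05,
        1.10008079e-02,  1.98621467e-05]), 'position': array([0.24556973, 0.51938812, 0.24744113]), 'ee_rot': array([-0.59712477,  0.59766849,  0.37772056, -0.37889519]), 'contact_force': array([ 0.43622043, -0.18069455, -0.73579379]), 'moment': array([-0.00936458,  0.01729076,  0.01424523]), 'width': 0.08531044886516982}
[[367.87064546   0.         252.98227931]
 [  0.         367.87064546 191.43079315]
 [  0.           0.           1.        ]] [[ 0.69577925 -0.71822042 -0.00711811]
 [-0.51671914 -0.49364126 -0.69951386]
 [ 0.49889135  0.49038529 -0.71458358]] [-0.44024209  0.36763005  0.9426058 ]
[[445.39544931   0.         254.17566786]
 [  0.         445.39544931 187.04826898]
 [  0.           0.           1.        ]] [[ 0.00736386 -0.99989149  0.01275888]
 [-0.99619168 -0.00844395 -0.08678036]
 [ 0.08687868 -0.01207125 -0.99614576]] [-0.07820783  0.56024352  1.65786038]
```

View pics/side0.png

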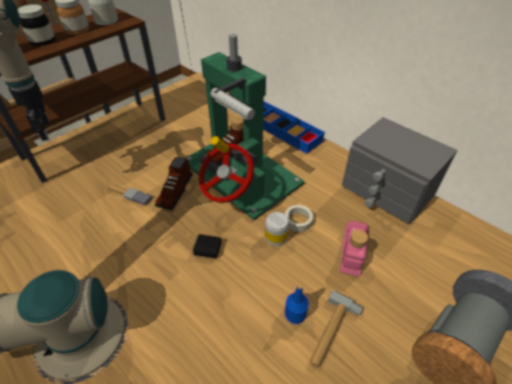

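View pics/top0.png

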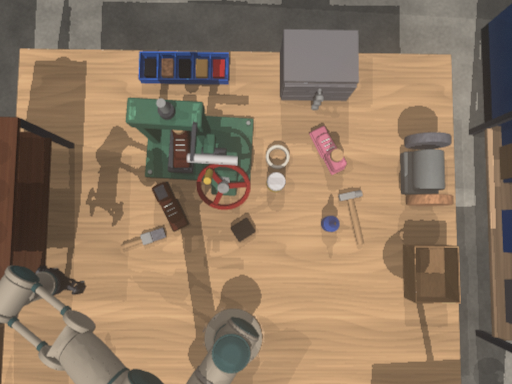

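The press stands ahead of the robot, with the wheel at top (224,188), the yellow handle at (208,181) and the lamp bar at (213,158). I'll measure these next.

```bash
cat > h.py <<'E'
import numpy as np,cv2
from rig import manip
def pts(d,mask):
    v,u=np.nonzero(mask&(d["range_z"]>0)); z=d["range_z"][v,u]; K=d["intrinsics"]
    c=np.stack([(u-K[0,2])/K[0,0]*z,(v-K[1,2])/K[1,1]*z,z],1)
    return (c-d["t"])@d["R"], u,v
def hsv(d): return cv2.cvtColor(d["pixels"],cv2.COLOR_RGB2HSV)
def mask(d,lo,hi):
    return cv2.inRange(hsv(d),np.array(lo),np.array(hi))>0
E
python3 - <<'E'
from h import *
print(manip.finger_overhang)
for n in("side","top"):
    d=dict(np.load(f"pics/{n}0.npz"))
    big=cv2.resize(d["pixels"][100:240,120:320] if n=="top" else d["pixels"][30:220,150:320],None,fx=4 if n=="top" else 3.1,fy=4 if n=="top" else 3.1,interpolation=cv2.INTER_CUBIC)
    cv2.imwrite(f"pics/{n}0z.png",big[...,::-1])
    m=mask(d,(0,170,100),(6,255,255))|mask(d,(174,170,100),(180,255,255))
    P,u,v=pts(d,m); k=(P[:,2]>.08)&(P[:,2]<.35)&(np.hypot(P[:,0]-.4,P[:,1])<.3);P=P[k]
    print(n,"red",len(P),P.min(0),P.max(0),np.median(P,0))
    c=P.mean(0);U,S,V=np.linalg.svd(P-c);print("normal",V[2],S,c)
    y=mask(d,(22,150,120),(34,255,255));P,u,v=pts(d,y);k=(P[:,2]>.15);print("yellow",k.sum(),np.median(P[k],0),P[k].min(0),P[k].max(0),u[k].mean(),v[k].mean())
    g=mask(d,(65,80,30),(90,255,255));P,u,v=pts(d,g);k=(P[:,2]>-.01)&(P[:,2]<.05)&(P[:,0]>.3)
    print("base",P[k].min(0),P[k].max(0),cv2.minAreaRect(P[k][:,:2].astype(np.float32)))
E
```

```text
0.017
side red 758 [ 0.47179151 -0.05579813  0.12505614] [0.62194769 0.125995   0.23562715] [0.54902611 0.00619207 0.18242856]
normal [ 0.57560852 -0.03591847 -0.81693616] [1.54327116 1.30383696 0.07157242] [0.54477865 0.01256156 0.18008197]
yellow 51 [0.55658711 0.07990232 0.26879515] [0.5474122  0.06884802 0.26124909] [0.56691397 0.09297295 0.27533933] 214.23529411764707 140.47058823529412
base [ 0.57524323 -0.0667745   0.01017164] [1.04052896 0.33400898 0.04992443] ((0.807007908821106, 0.13873150944709778), (0.41358593106269836, 0.44677525758743286), 87.11256408691406)Traceback (most recent call last):
  File "<stdin>", line 9, in <module>
    return umr_minimum(a, axis, None, out, keepdims, initial, where)
ValueError: zero-size array to reduction operation minimum which has no identity
```

```bash
ls pics
```

```text
side0.npz
side0.png
side0z.png
top0.npz
top0.png
top0z.png
```

```bash
python3 - <<'E'
from h import *
d=dict(np.load("pics/top0.npz"));h=hsv(d)
for p in [(224,168),(247,188),(208,181),(222,207),(213,158),(250,125),(150,180)]: print(p,h[p[1],p[0]],pts(d,(np.indices(h.shape[:2])[0]==p[1])&(np.indices(h.shape[:2])[1]==p[0]))[0])
for n in("top","side"):
    d=dict(np.load(f"pics/{n}0.npz"))
    m=mask(d,(0,150,70),(7,255,255))|mask(d,(172,150,70),(180,255,255))
    P,u,v=pts(d,m); k=(P[:,2]>.11)&(P[:,2]<.26)&(np.hypot(P[:,0]-.54,P[:,1])<.13);P=P[k]
    if len(P)<10: continue
    c=P.mean(0)
    for _ in range(3):
        U,S,V=np.linalg.svd(P-c,full_matrices=False); nn=-V[2]*np.sign(V[2][2])*-1
        r=(P-c)@V[2]; P=P[abs(r)<.008]; c=P.mean(0)
    # circle fit of outer rim points
    q=(P-c)@V[:2].T
    (cx,cy),rad=cv2.minEnclosingCircle(q.astype(np.float32)); ctr=c+cx*V[0]+cy*V[1]
    print(n,len(P),"n",nn,"tilt",np.degrees(np.arccos(abs(nn[2]))),"yaw",np.degrees(np.arctan2(nn[1],nn[0])),"ctr",ctr,rad)
    g=mask(d,(65,80,20),(95,255,255));P,u,v=pts(d,g);k=(P[:,2]>-.01)&(P[:,2]<.04)&(P[:,0]>.45)&(P[:,0]<.9)&(P[:,1]>-.2)&(P[:,1]<.45)
    print("base",cv2.minAreaRect(P[k][:,:2].astype(np.float32)))
    k=(P[:,2]>.3)&(P[:,0]<1)&(P[:,1]>-.2)&(P[:,1]<.45)
    print("top",cv2.minAreaRect(P[k][:,:2].astype(np.float32)),P[k].max(0))
    y=mask(d,(18,130,100),(36,255,255));P,u,v=pts(d,y);k=(P[:,2]>.15)&(P[:,0]>.4);print("yellow",k.sum(),np.median(P[k],0),u[k].mean(),v[k].mean())
E
```

```text
(224, 168) [53 41 74] [[0.61355016 0.03294797 0.16939117]]
(247, 188) [  3 158 155] [[ 0.5436613  -0.04732872  0.18201145]]
(208, 181) [ 22 150 216] [[0.55776955 0.07825965 0.27012435]]
(222, 207) [  2 163 153] [[0.47979949 0.03989234 0.13814753]]
(213, 158) [ 11  13 212] [[0.61458247 0.05356108 0.3895506 ]]
(250, 125) [ 63  51 111] [[ 0.79955865 -0.05605095  0.02186583]]
(150, 180) [ 15  98 114] [[0.58665454 0.32478672 0.00058893]]
top 470 n [-0.57957855  0.03625202  0.81410963] tilt 35.50058086488874 yaw 176.4208732347316 ctr [0.54838656 0.03509265 0.18090819] 0.09172556549310684
base ((0.0, 0.0), (0.0, 0.0), 0.0)Traceback (most recent call last):
  File "<stdin>", line 20, in <module>
    return umr_maximum(a, axis, None, out, keepdims, initial, where)
ValueError: zero-size array to reduction operation maximum which has no identity
```

View pics/top0z.png

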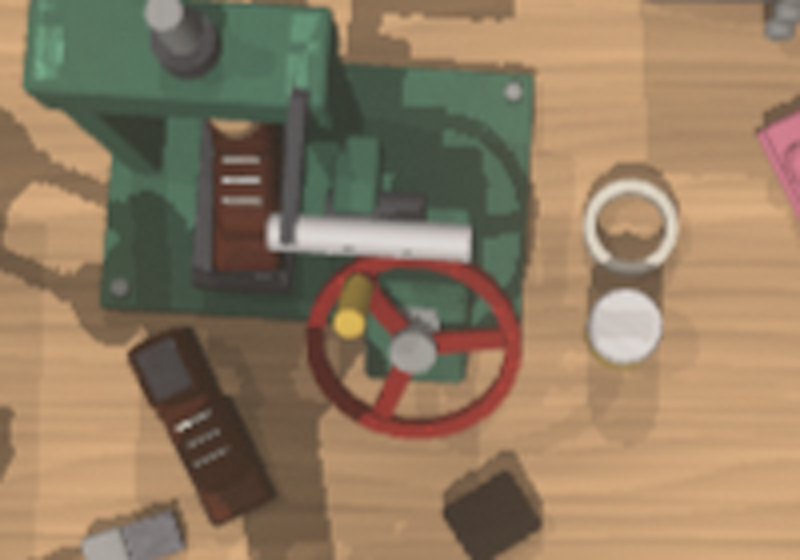

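View pics/side0z.png

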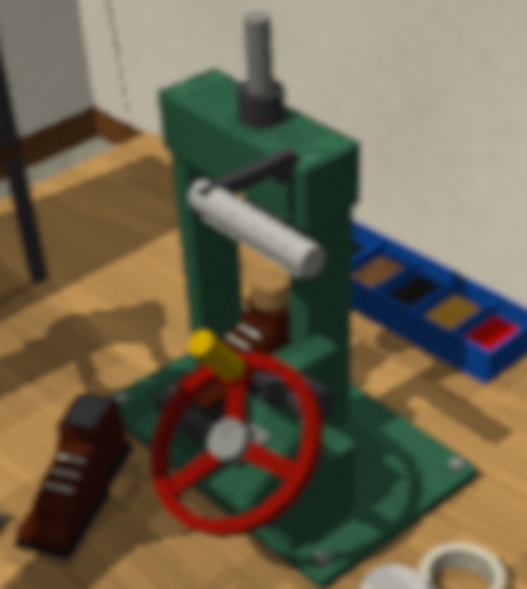

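```bash
python3 - <<'E'
from h import *
from scipy.spatial.transform import Rotation as R
s=manip.get_state();q=s["ee_rot"];M=R.from_quat([q[1],q[2],q[3],q[0]]).as_matrix();print(M.round(3))
print("yaw of tool x",np.degrees(np.arctan2(M[1,0],M[0,0])))
for n in("side","top"):
    d=dict(np.load(f"pics/{n}0.npz"));P,u,v=pts(d,np.ones(d["range_z"].shape,bool))
    k=(np.hypot(P[:,0]-.246,P[:,1]-.519)<.09)&(P[:,2]>.1)&(P[:,2]<.5);Q=(P[k]-s["position"])@M;print(n,k.sum())
    for a in np.arange(-.2,.04,.01):
        j=(Q[:,2]>a)&(Q[:,2]<=a+.01)
        if 1: print(round(a,3),j.sum(),Q[j].min(0).round(3) if j.any() else "",Q[j].max(0).round(3) if j.any() else "")
    break
print(M)
E
```

```text
[[ 0.428 -0.001 -0.904]
 [ 0.904 -0.001  0.428]
 [-0.002 -1.     0.   ]]
yaw of tool x 64.6866767641689
side 2023
-0.2 0  
-0.19 0  
-0.18 0  
-0.17 0  
-0.16 0  
-0.15 0  
-0.14 0  
-0.13 0  
-0.12 0  
-0.11 0  
-0.1 0  
-0.09 0  
-0.08 0  
-0.07 0  
-0.06 0  
-0.05 0  
-0.04 159 [-0.021 -0.251 -0.036] [ 0.017 -0.112 -0.03 ]
-0.03 265 [-0.033 -0.252 -0.03 ] [ 0.021 -0.111 -0.02 ]
-0.02 344 [-0.073 -0.252 -0.02 ] [ 0.061 -0.044 -0.01 ]
-0.01 477 [-0.079 -0.251 -0.01 ] [ 0.077  0.004 -0.   ]
0.0 360 [-0.078 -0.252  0.   ] [0.048 0.002 0.01 ]
0.01 235 [-0.076 -0.251  0.01 ] [0.042 0.006 0.02 ]
0.02 131 [-0.034 -0.233  0.02 ] [-0.014 -0.082  0.03 ]
0.03 52 [-0.024 -0.211  0.03 ] [ 0.004 -0.116  0.038]
[[ 4.27567478e-01 -9.04052927e-04 -9.03982984e-01]
 [ 9.03981873e-01 -1.43199119e-03  4.27568385e-01]
 [-1.68104012e-03 -9.99998566e-01  2.04974595e-04]]
```

```bash
python3 - <<'E'
from h import *
from scipy.spatial.transform import Rotation as R
s=manip.get_state();q=s["ee_rot"];M=R.from_quat([q[1],q[2],q[3],q[0]]).as_matrix()
for n in("side","top"):
    d=dict(np.load(f"pics/{n}0.npz"));P,u,v=pts(d,np.ones(d["range_z"].shape,bool))
    k=(np.hypot(P[:,0]-.246,P[:,1]-.519)<.12)&(P[:,2]>.1)&(P[:,2]<.6);Q=(P[k]-s["position"])@M;print(n,k.sum())
    for a in np.arange(-.32,.04,.015):
        j=(Q[:,1]>a)&(Q[:,1]<=a+.015)
        if j.any(): print(round(a,3),j.sum(),Q[j].min(0).round(3),Q[j].max(0).round(3))
d=dict(np.load("pics/side0.npz"));cv2.imwrite("pics/grip.png",cv2.resize(d["pixels"][0:160,0:120],None,fx=3.7,fy=3.7,interpolation=cv2.INTER_CUBIC)[...,::-1])
E
```

```text
side 3134
-0.32 97 [-0.036 -0.319 -0.057] [ 0.01  -0.305 -0.012]
-0.305 82 [-0.036 -0.305 -0.036] [-0.    -0.29  -0.006]
-0.29 112 [-0.038 -0.29  -0.033] [ 0.004 -0.275  0.001]
-0.275 124 [-0.038 -0.275 -0.033] [ 0.01  -0.26   0.007]
-0.26 141 [-0.037 -0.26  -0.033] [ 0.    -0.245  0.014]
-0.245 146 [-0.039 -0.245 -0.033] [ 0.003 -0.23   0.022]
-0.23 156 [-0.038 -0.23  -0.033] [ 0.005 -0.215  0.028]
-0.215 165 [-0.038 -0.215 -0.033] [ 0.001 -0.2    0.034]
-0.2 172 [-0.038 -0.2   -0.035] [ 0.004 -0.185  0.035]
-0.185 158 [-0.04  -0.185 -0.035] [ 0.118 -0.17   0.036]
-0.17 183 [-0.039 -0.17  -0.034] [ 0.119 -0.155  0.065]
-0.155 147 [-0.039 -0.155 -0.036] [ 0.003 -0.14   0.036]
-0.14 151 [-0.04  -0.14  -0.036] [ 0.002 -0.125  0.037]
-0.125 121 [-0.041 -0.125 -0.036] [ 0.007 -0.11   0.037]
-0.11 105 [-0.071 -0.11  -0.011] [ 0.071 -0.095  0.092]
-0.095 128 [-0.074 -0.095 -0.018] [ 0.072 -0.081  0.097]
-0.08 100 [-0.074 -0.08  -0.017] [ 0.072 -0.065  0.1  ]
-0.065 102 [-0.079 -0.065 -0.015] [ 0.077 -0.05   0.098]
-0.05 55 [-0.076 -0.05  -0.012] [ 0.075 -0.035  0.101]
-0.035 67 [-0.058 -0.
[... 821 characters left out ...]
8 -0.17  -0.039] [ 0.118 -0.155  0.02 ]
-0.155 71 [-0.039 -0.155 -0.038] [ 0.017 -0.14   0.019]
-0.14 52 [-0.039 -0.14  -0.039] [ 0.014 -0.126  0.021]
-0.125 45 [-0.038 -0.125 -0.038] [ 0.004 -0.111  0.019]
-0.11 92 [-0.07  -0.107 -0.014] [ 0.066 -0.095  0.012]
-0.095 54 [-0.072 -0.095 -0.021] [ 0.065 -0.08   0.01 ]
-0.08 51 [-0.074 -0.08  -0.018] [ 0.072 -0.065  0.017]
-0.065 72 [-0.075 -0.064 -0.018] [ 0.072 -0.05   0.015]
-0.05 26 [-0.074 -0.05  -0.014] [ 0.061 -0.037  0.002]
-0.035 4 [-0.054 -0.031 -0.011] [ 0.045 -0.024 -0.007]
-0.02 14 [-0.057 -0.02  -0.012] [ 0.046 -0.005 -0.006]
-0.005 3 [-0.05  -0.004 -0.01 ] [ 0.05   0.002 -0.009]
0.025 31 [ 0.107  0.031 -0.012] [0.119 0.04  0.023]
```

View pics/grip.png

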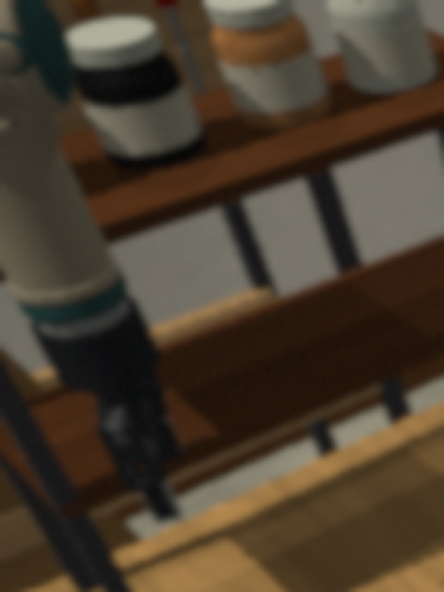

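```bash
cat >> h.py <<'E'
from scipy.spatial.transform import Rotation as Rot
psi=np.radians(-3.6); HUB=np.array([.5485,.035,.181])
Rp=Rot.from_euler('z',psi).as_matrix()
a=np.radians(35); U=Rp@[np.cos(a),0,np.sin(a)]; V=Rp@[0,-1,0]; N=Rp@[-np.sin(a),0,np.cos(a)]
FO=.0495; TIP=.005
def tcp(phi,ds=0,r=None,s=None):
    p=np.radians(phi); c=max(0,np.cos(p))
    if r is None: r=.080-.012*c
    if s is None: s=.046+.007*c
    t=HUB+r*(np.cos(p)*U+np.sin(p)*V)+(s+ds)*N
    return t-FO*(Rp@[1,0,0])+[0,0,TIP]
def finger(pos):
    t=np.array(pos)+FO*(Rp@[1,0,0])-[0,0,TIP]-HUB
    return np.degrees(np.arctan2(t@V,t@U)),np.hypot(t@V,t@U),t@N
def plan(phis,start):
    p=np.array(start)
    for f in phis:
        q=tcp(f); d=np.round((q-p)*100,1); print(f,d.tolist(),q.round(4)); p=p+d/100
def handle(d=None):
    "handle angle deg clockwise from top, from yellow end cap"
    for n in("top","side"):
        d=manip.get_image(n); m=mask(d,(18,130,90),(36,255,255));P,u,v=pts(d,m)
        q=P-HUB; k=(abs(q@N-.04)<.05)&(np.hypot(q@U,q@V)<.11)&(np.hypot(q@U,q@V)>.05)
        if k.sum()<4: print(n,"few",k.sum()); continue
        q=q[k]; e=np.median(q,0); print(n,k.sum(),"theta",np.degrees(np.arctan2(e@V,e@U)).round(1),"r",np.hypot(e@V,e@U).round(4),"s",(e@N).round(4))
E
python3 - <<'E'
from h import *
s=manip.get_state();print(tcp(-85),tcp(-85,.06),tcp(0),tcp(180))
print((tcp(-85,.06)-s["position"])*100)
handle()
E
```

```text
[0.4829804  0.11793134 0.22812771] [0.44863372 0.12009225 0.27727683] [0.52435054 0.03651936 0.26841826] [0.40736237 0.04387963 0.17779488]
[ 20.30201361 -39.93081789   2.9776662 ]
top 99 theta -35.8 r 0.0806 s 0.0538
side 93 theta -36.2 r 0.0699 s 0.0631
```

Request:
{"api": "arm_command", "payload": {"commands": [[8.5,[2.0,-4.0,0.3],-0.12],[8.5,[2.0,-4.0,0.3],-0.12],[8.5,[2.0,-4.0,0.3],-0.12],[8.5,[2.0,-4.0,0.3],-0.12],[8.5,[2.0,-4.0,0.3],-0.12],[8.5,[2.0,-4.0,0.3],-0.12],[8.5,[2.0,-4.0,0.3],-0.12],[8.5,[2.0,-4.0,0.3],-0.12],[8.5,[2.0,-4.0,0.3],-0.12],[8.5,[2.0,-4.0,0.3],-0.11],[8.5,[0,0,0],0],[8.5,[0,0,0],0]]}}

```text
clock: 1.4
position: [0.446, 0.1191, 0.2781]
ee_rot: [0.707, -0.707, 0.023, -0.022]
contact_force: [-0.1, 0.3, -0.4]
width: 0.085
```

```bash
cat > look.py <<'E'
import sys
from h import *
k=sys.argv[1]
s=manip.get_state();q=s["ee_rot"];M=Rot.from_quat([q[1],q[2],q[3],q[0]]).as_matrix()
print("t",s["clock"],"pos",s["position"].round(4),"yaw",np.degrees(np.arctan2(M[1,0],M[0,0])).round(1),"F",s["contact_force"].round(1),"finger",np.round(finger(s["position"]),4))
for n,sl in(("side",(slice(60,220),slice(130,330))),("top",(slice(100,240),slice(120,320)))):
    d=manip.get_image(n); cv2.imwrite(f"pics/{n}{k}.png",cv2.resize(d["pixels"][sl],None,fx=4,fy=3.7,interpolation=cv2.INTER_CUBIC)[...,::-1])
handle()
if len(sys.argv)>2: plan(eval(sys.argv[2]),s["position"])
E
python3 look.py 1 "[-85,-75,-65]"
```

```text
t 1.4 pos [0.446  0.1191 0.2781] yaw -3.6 F [-0.1  0.3 -0.4] finger [-8.61272e+01  7.77000e-02  1.08800e-01]
top 92 theta -34.9 r 0.0806 s 0.0528
side 87 theta -35.1 r 0.0724 s 0.0615
-85 [3.7, -0.1, -5.0] [0.483  0.1179 0.2281]
-75 [1.0, -0.5, 0.8] [0.4927 0.1129 0.2366]
-65 [0.8, -0.7, 0.8] [0.5012 0.106  0.2443]
```

View pics/side1.png

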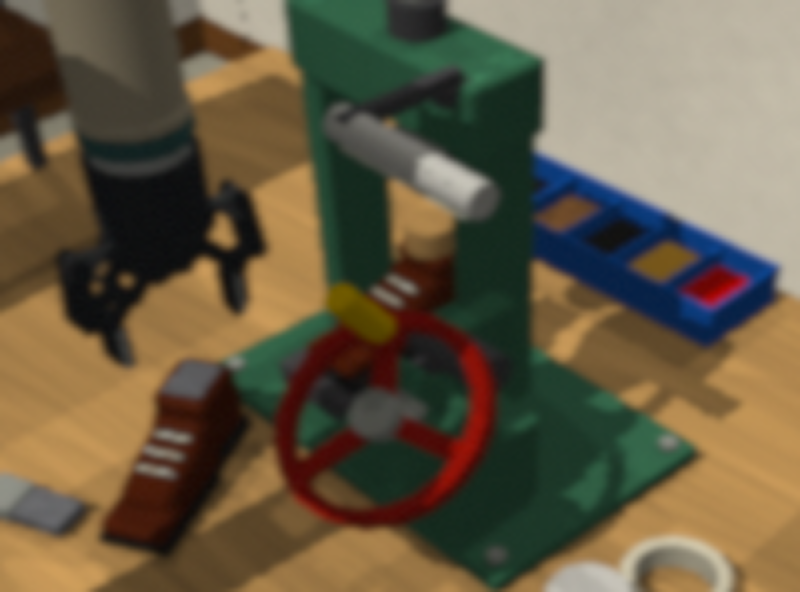

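View pics/top1.png

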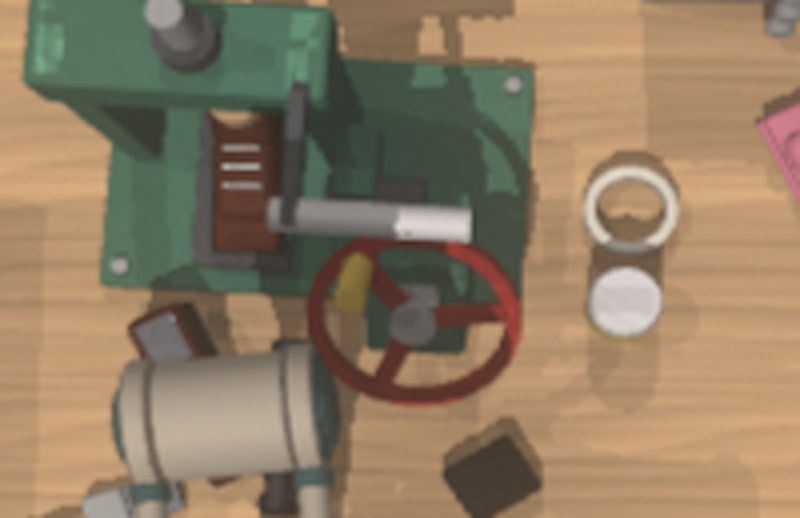

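Both pictures show the open gripper left of and in front of the wheel; in the zoomed side view the far fingertip is at (238,305) and the handle at (360,312). There is nothing in the way. I'll lower the far finger behind the handle and start pushing it.

Request:
{"api": "arm_command", "payload": {"commands": [[8.5,[1.2,0,-1.7],0],[8.5,[1.2,0,-1.7],0],[8.5,[1.3,-0.1,-1.6],0],[8.5,[0.5,-0.3,0.4],0],[8.5,[0.5,-0.2,0.4],0],[8.5,[0.4,-0.3,0.4],0],[8.5,[0.4,-0.4,0.4],0],[8.5,[0,0,0],0]]}}

```text
clock: 2.4
position: [0.502, 0.1064, 0.2459]
ee_rot: [0.707, -0.707, 0.021, -0.023]
contact_force: [0.4, 0.1, -0.4]
width: 0.0853
```

```bash
python3 look.py 2 "range(-60,31,6)"
```

```text
t 2.4 pos [0.502  0.1064 0.2459] yaw -3.5 F [ 0.4  0.1 -0.4] finger [-6.40907e+01  7.60000e-02  4.99000e-02]
top 47 theta -33.4 r 0.0793 s 0.0283
side 76 theta -33.7 r 0.073 s 0.0582
-60 [0.3, -0.4, 0.2] [0.505  0.1019 0.2478]
-54 [0.4, -0.6, 0.4] [0.5092 0.0966 0.2516]
-48 [0.4, -0.6, 0.3] [0.5128 0.0908 0.2551]
-42 [0.3, -0.6, 0.3] [0.516  0.0847 0.2582]
-36 [0.3, -0.6, 0.3] [0.5186 0.0783 0.2609]
-30 [0.2, -0.7, 0.2] [0.5208 0.0716 0.2632]
-24 [0.1, -0.7, 0.2] [0.5224 0.0648 0.2651]
-18 [0.2, -0.7, 0.2] [0.5236 0.0578 0.2665]
-12 [0.0, -0.7, 0.1] [0.5243 0.0507 0.2676]
-6 [0.1, -0.7, 0.0] [0.5246 0.0436 0.2682]
0 [-0.1, -0.7, 0.1] [0.5244 0.0365 0.2684]
6 [-0.0, -0.7, -0.1] [0.5237 0.0294 0.2682]
12 [-0.1, -0.7, -0.0] [0.5225 0.0224 0.2676]
18 [-0.2, -0.7, -0.1] [0.521  0.0155 0.2665]
24 [-0.2, -0.7, -0.2] [0.5189 0.0087 0.2651]
30 [-0.3, -0.6, -0.2] [0.5164 0.0021 0.2632]
```

Request:
{"api": "arm_command", "payload": {"commands": [[8.5,[0.3,-0.4,0.2],0],[8.5,[0.4,-0.6,0.4],0],[8.5,[0.4,-0.6,0.3],0],[8.5,[0.3,-0.6,0.3],0],[8.5,[0.3,-0.6,0.3],0],[8.5,[0,0,0],0]]}}

```text
clock: 3.2
position: [0.519, 0.0776, 0.2598]
ee_rot: [-0.706, 0.707, -0.021, 0.023]
contact_force: [-0.2, 0.8, -0.4]
width: 0.0849
```

```bash
python3 look.py 3 "range(-30,31,6)"
```

```text
t 3.2 pos [0.519  0.0776 0.2598] yaw -3.6 F [-0.2  0.8 -0.4] finger [-35.6786   0.0696   0.0505]
top 10 theta -7.5 r 0.0828 s 0.0151
side 75 theta -8.1 r 0.0766 s 0.0592
-30 [0.2, -0.6, 0.3] [0.5208 0.0716 0.2632]
-24 [0.1, -0.7, 0.2] [0.5224 0.0648 0.2651]
-18 [0.2, -0.7, 0.2] [0.5236 0.0578 0.2665]
-12 [0.0, -0.7, 0.1] [0.5243 0.0507 0.2676]
-6 [0.1, -0.7, 0.0] [0.5246 0.0436 0.2682]
0 [-0.1, -0.7, 0.1] [0.5244 0.0365 0.2684]
6 [-0.0, -0.7, -0.1] [0.5237 0.0294 0.2682]
12 [-0.1, -0.7, -0.0] [0.5225 0.0224 0.2676]
18 [-0.2, -0.7, -0.1] [0.521  0.0155 0.2665]
24 [-0.2, -0.7, -0.2] [0.5189 0.0087 0.2651]
30 [-0.3, -0.6, -0.2] [0.5164 0.0021 0.2632]
```

View pics/side3.png

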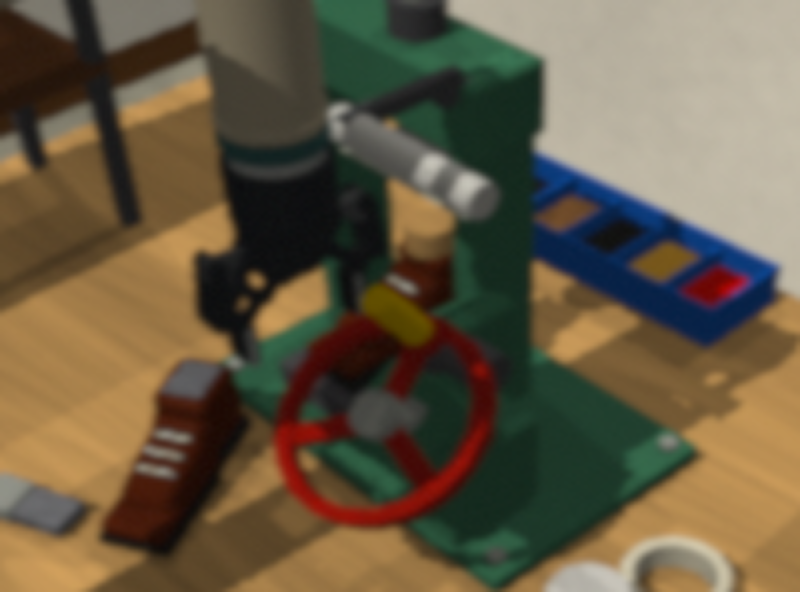

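The handle is now near the top at (400,315) with the far finger behind it at (350,290), and the bar is clear. I'll carry on over the top.

Request:
{"api": "arm_command", "payload": {"commands": [[8.5,[0.2,-0.6,0.3],0],[8.5,[0.1,-0.7,0.2],0],[8.5,[0.2,-0.7,0.2],0],[8.5,[0,-0.7,0.1],0],[8.5,[0,-0.7,0],0]]}}

```text
clock: 3.9
position: [0.5235, 0.0443, 0.2676]
ee_rot: [0.707, -0.707, 0.021, -0.022]
contact_force: [1.7, 4.4, -1.5]
width: 0.0851
```

```bash
python3 look.py 4 "range(0,91,7)"
```

```text
t 3.9 pos [0.5235 0.0443 0.2676] yaw -3.5 F [ 1.7  4.4 -1.5] finger [-6.5809  0.0668  0.0531]
top few 0
side 78 theta 17.3 r 0.0794 s 0.0599
0 [0.1, -0.8, 0.1] [0.5244 0.0365 0.2684]
7 [-0.1, -0.8, -0.0] [0.5235 0.0283 0.2681]
14 [-0.1, -0.8, -0.1] [0.5221 0.0201 0.2673]
21 [-0.2, -0.8, -0.2] [0.52   0.0121 0.2659]
28 [-0.3, -0.8, -0.2] [0.5173 0.0043 0.2639]
35 [-0.4, -0.7, -0.2] [ 0.5139 -0.0032  0.2613]
42 [-0.3, -0.7, -0.3] [ 0.51   -0.0102  0.2582]
49 [-0.5, -0.7, -0.4] [ 0.5054 -0.0168  0.2546]
56 [-0.5, -0.6, -0.4] [ 0.5002 -0.0228  0.2504]
63 [-0.6, -0.5, -0.5] [ 0.4944 -0.0282  0.2457]
70 [-0.6, -0.5, -0.5] [ 0.4881 -0.0327  0.2405]
77 [-0.7, -0.3, -0.6] [ 0.4814 -0.0362  0.2349]
84 [-0.7, -0.3, -0.6] [ 0.4742 -0.0388  0.229 ]
```

Request:
{"api": "arm_command", "payload": {"commands": [[8.5,[0.1,-0.8,0.1],0],[8.5,[-0.1,-0.8,0],0],[8.5,[-0.1,-0.8,-0.1],0],[8.5,[-0.2,-0.8,-0.2],0],[8.5,[-0.3,-0.8,-0.2],0],[8.5,[-0.4,-0.7,-0.2],0],[8.5,[-0.3,-0.7,-0.3],0],[8.5,[-0.5,-0.7,-0.4],0],[8.5,[-0.5,-0.6,-0.4],0]]}}

```text
clock: 5.0
position: [0.4998, -0.0235, 0.2504]
ee_rot: [-0.706, 0.707, -0.021, 0.022]
contact_force: [0.6, 1.0, 4.2]
width: 0.0851
```

```bash
python3 look.py 5 "range(63,141,7)"
```

```text
t 5.0 pos [ 0.4998 -0.0235  0.2504] yaw -3.5 F [0.6 1.  4.2] finger [5.64828e+01 7.36000e-02 5.01000e-02]
top few 0
side 85 theta 72.3 r 0.0817 s 0.0617
63 [-0.5, -0.5, -0.5] [ 0.4944 -0.0282  0.2457]
70 [-0.7, -0.4, -0.5] [ 0.4881 -0.0327  0.2405]
77 [-0.6, -0.4, -0.5] [ 0.4814 -0.0362  0.2349]
84 [-0.8, -0.2, -0.6] [ 0.4742 -0.0388  0.229 ]
91 [-0.7, -0.2, -0.6] [ 0.4666 -0.04    0.2229]
98 [-0.8, 0.2, -0.6] [ 0.4587 -0.0387  0.2173]
105 [-0.8, 0.2, -0.6] [ 0.451  -0.0363  0.2118]
112 [-0.7, 0.4, -0.5] [ 0.4436 -0.0327  0.2065]
119 [-0.7, 0.4, -0.5] [ 0.4367 -0.0281  0.2014]
126 [-0.7, 0.6, -0.5] [ 0.4303 -0.0224  0.1967]
133 [-0.5, 0.7, -0.4] [ 0.4245 -0.0158  0.1924]
140 [-0.5, 0.7, -0.4] [ 0.4194 -0.0084  0.1885]
```

Request:
{"api": "arm_command", "payload": {"commands": [[8.5,[-0.5,-0.5,-0.5],0],[8.5,[-0.7,-0.4,-0.5],0],[8.5,[-0.6,-0.4,-0.5],0],[8.5,[-0.8,-0.2,-0.6],0],[8.5,[-0.7,-0.1,-0.6],0],[8.5,[-0.8,0.1,-0.6],0],[8.5,[-0.8,0.2,-0.6],0],[8.5,[-0.7,0.4,-0.5],0]]}}

```text
clock: 6.0
position: [0.443, -0.0312, 0.2058]
ee_rot: [-0.707, 0.707, -0.022, 0.022]
contact_force: [2.4, -1.4, 4.5]
width: 0.0845
```

```bash
python3 look.py 6 "range(119,211,7)"
```

```text
t 6.0 pos [ 0.443  -0.0312  0.2058] yaw -3.5 F [ 2.4 -1.4  4.5] finger [1.13061e+02 7.90000e-02 4.59000e-02]
top few 0
side 83 theta 127.5 r 0.0795 s 0.0616
119 [-0.6, 0.3, -0.4] [ 0.4367 -0.0281  0.2014]
126 [-0.7, 0.6, -0.5] [ 0.4303 -0.0224  0.1967]
133 [-0.5, 0.6, -0.4] [ 0.4245 -0.0158  0.1924]
140 [-0.6, 0.8, -0.4] [ 0.4194 -0.0084  0.1885]
147 [-0.4, 0.8, -0.4] [ 4.152e-01 -3.000e-04  1.852e-01]
154 [-0.3, 0.9, -0.2] [0.4118 0.0085 0.1824]
161 [-0.3, 0.9, -0.3] [0.4093 0.0177 0.1803]
168 [-0.1, 0.9, -0.1] [0.4077 0.0272 0.1788]
175 [-0.1, 1.0, -0.1] [0.4072 0.0369 0.178 ]
182 [0.1, 1.0, 0.0] [0.4076 0.0467 0.1778]
189 [0.1, 1.0, 0.1] [0.409  0.0563 0.1784]
196 [0.2, 0.9, 0.1] [0.4113 0.0657 0.1796]
203 [0.4, 0.9, 0.2] [0.4145 0.0747 0.1814]
210 [0.4, 0.8, 0.2] [0.4186 0.0832 0.1839]
```

Request:
{"api": "arm_command", "payload": {"commands": [[8.5,[-0.6,0.3,-0.4],0],[8.5,[-0.7,0.6,-0.5],0],[8.5,[-0.5,0.6,-0.4],0],[8.5,[-0.6,0.8,-0.4],0],[8.5,[-0.4,0.8,-0.4],0],[8.5,[-0.3,0.9,-0.2],0],[8.5,[-0.3,0.9,-0.3],0],[8.5,[-0.1,0.9,-0.1],0],[8.5,[-0.1,1.0,-0.1],0],[8.5,[0.1,1.0,0],0]]}}

```text
clock: 7.2
position: [0.4077, 0.0475, 0.1781]
ee_rot: [-0.707, 0.707, -0.022, 0.021]
contact_force: [-2.2, -5.2, 3.5]
width: 0.0851
```

```bash
python3 look.py 7 "range(189,290,7)"
```

```text
t 7.2 pos [0.4077 0.0475 0.1781] yaw -3.5 F [-2.2 -5.2  3.5] finger [-1.773709e+02  7.980000e-02  4.620000e-02]
top 51 theta -150.8 r 0.0666 s 0.0379
side 31 theta -163.5 r 0.0842 s 0.0511
189 [0.1, 0.9, 0.0] [0.409  0.0563 0.1784]
196 [0.3, 0.9, 0.1] [0.4113 0.0657 0.1796]
203 [0.3, 0.9, 0.2] [0.4145 0.0747 0.1814]
210 [0.4, 0.9, 0.3] [0.4186 0.0832 0.1839]
217 [0.5, 0.8, 0.3] [0.4236 0.0911 0.187 ]
224 [0.6, 0.7, 0.4] [0.4292 0.0982 0.1907]
231 [0.6, 0.6, 0.4] [0.4355 0.1044 0.1948]
238 [0.7, 0.5, 0.4] [0.4424 0.1097 0.1994]
245 [0.7, 0.4, 0.5] [0.4497 0.1139 0.2043]
252 [0.8, 0.3, 0.5] [0.4573 0.117  0.2095]
259 [0.8, 0.2, 0.6] [0.4652 0.1189 0.2149]
266 [0.8, 0.1, 0.5] [0.4732 0.1197 0.2205]
273 [0.7, -0.1, 0.6] [0.4809 0.1187 0.2264]
280 [0.7, -0.3, 0.6] [0.4879 0.1157 0.2324]
287 [0.7, -0.4, 0.6] [0.4945 0.1117 0.2382]
```

View pics/side7.png

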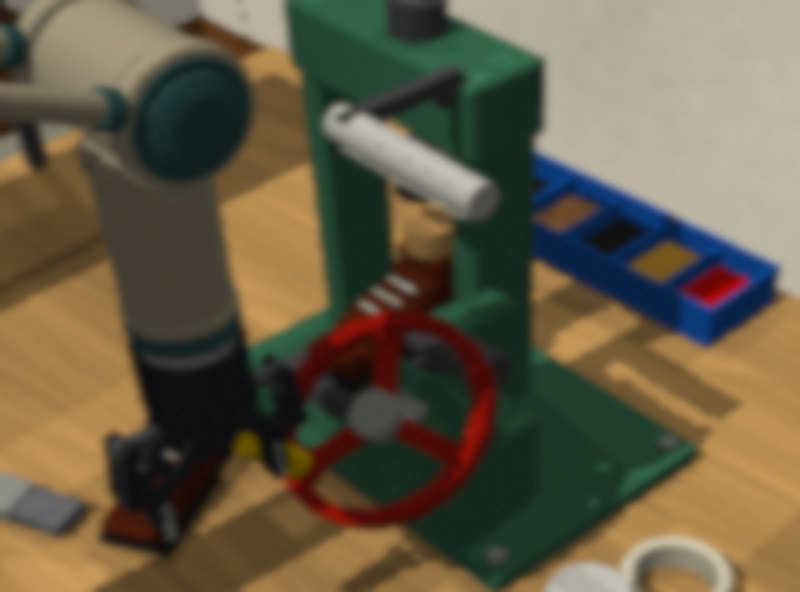

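Request:
{"api": "arm_command", "payload": {"commands": [[8.5,[0.1,0.9,0],0],[8.5,[0.3,0.9,0.1],0],[8.5,[0.3,0.9,0.2],0],[8.5,[0.4,0.9,0.3],0],[8.5,[0.5,0.8,0.3],0],[8.5,[0.6,0.7,0.4],0],[8.5,[0.6,0.6,0.4],0]]}}

```text
clock: 8.1
position: [0.4345, 0.1037, 0.1944]
ee_rot: [-0.706, 0.707, -0.024, 0.02]
contact_force: [-3.5, -1.2, -1.8]
width: 0.0853
```

```bash
python3 look.py 8 "range(238,330,7)"
```

```text
t 8.1 pos [0.4345 0.1037 0.1944] yaw -3.5 F [-3.5 -1.2 -1.8] finger [-1.298872e+02  8.010000e-02  4.620000e-02]
top 41 theta -92.7 r 0.0755 s 0.0351
side few 1
238 [0.8, 0.6, 0.5] [0.4424 0.1097 0.1994]
245 [0.7, 0.4, 0.5] [0.4497 0.1139 0.2043]
252 [0.8, 0.3, 0.5] [0.4573 0.117  0.2095]
259 [0.8, 0.2, 0.6] [0.4652 0.1189 0.2149]
266 [0.8, 0.1, 0.5] [0.4732 0.1197 0.2205]
273 [0.7, -0.1, 0.6] [0.4809 0.1187 0.2264]
280 [0.7, -0.3, 0.6] [0.4879 0.1157 0.2324]
287 [0.7, -0.4, 0.6] [0.4945 0.1117 0.2382]
294 [0.6, -0.5, 0.5] [0.5004 0.1068 0.2435]
301 [0.5, -0.6, 0.5] [0.5058 0.1011 0.2484]
308 [0.5, -0.6, 0.4] [0.5104 0.0947 0.2529]
315 [0.4, -0.7, 0.4] [0.5144 0.0878 0.2567]
322 [0.3, -0.7, 0.4] [0.5178 0.0804 0.2601]
329 [0.3, -0.8, 0.3] [0.5204 0.0727 0.2629]
```

In the picture the pad (410,190) sits above the last (428,228), and the finger is pushing the handle past the bottom. Continuing up the left side.

Request:
{"api": "arm_command", "payload": {"commands": [[8.5,[0.8,0.6,0.5],0],[8.5,[0.7,0.4,0.5],0],[8.5,[0.8,0.3,0.5],0],[8.5,[0.8,0.2,0.6],0],[8.5,[0.8,0.1,0.5],0],[8.5,[0.7,-0.1,0.6],0],[8.5,[0.7,-0.3,0.6],0],[8.5,[0.7,-0.4,0.6],0]]}}

```text
clock: 9.1
position: [0.4976, 0.1138, 0.2393]
ee_rot: [0.708, -0.705, 0.021, -0.022]
contact_force: [0.1, 5.0, -2.4]
width: 0.0848
```

```bash
python3 look.py 9 "range(294,380,7)"
```

```text
t 9.1 pos [0.4976 0.1138 0.2393] yaw -3.5 F [ 0.1  5.  -2.4] finger [-7.13293e+01  7.96000e-02  4.73000e-02]
top 39 theta -40.5 r 0.0782 s 0.0287
side 81 theta -41.6 r 0.0723 s 0.0592
294 [0.3, -0.7, 0.4] [0.5004 0.1068 0.2435]
301 [0.5, -0.6, 0.5] [0.5058 0.1011 0.2484]
308 [0.5, -0.6, 0.5] [0.5104 0.0947 0.2529]
315 [0.4, -0.7, 0.3] [0.5144 0.0878 0.2567]
322 [0.3, -0.7, 0.4] [0.5178 0.0804 0.2601]
329 [0.3, -0.8, 0.3] [0.5204 0.0727 0.2629]
336 [0.2, -0.8, 0.2] [0.5224 0.0648 0.2651]
343 [0.1, -0.8, 0.1] [0.5238 0.0566 0.2668]
350 [0.1, -0.8, 0.2] [0.5245 0.0484 0.2678]
357 [-0.0, -0.9, 0.0] [0.5245 0.0401 0.2684]
364 [-0.1, -0.8, 0.0] [0.524  0.0318 0.2683]
371 [-0.1, -0.8, -0.1] [0.5228 0.0236 0.2677]
378 [-0.2, -0.8, -0.1] [0.521  0.0155 0.2665]
```

Request:
{"api": "arm_command", "payload": {"commands": [[8.5,[0.3,-0.7,0.4],0],[8.5,[0.5,-0.6,0.5],0],[8.5,[0.5,-0.6,0.5],0],[8.5,[0.4,-0.7,0.3],0],[8.5,[0.3,-0.7,0.4],0],[8.5,[0.3,-0.8,0.3],0],[8.5,[0.2,-0.8,0.2],0],[8.5,[0.1,-0.8,0.1],0]]}}

```text
clock: 10.1
position: [0.5239, 0.054, 0.2669]
ee_rot: [0.707, -0.707, 0.021, -0.022]
contact_force: [0.2, 3.9, -1.3]
width: 0.0848
```

```bash
python3 look.py 10 "range(-10,70,7)"
```

```text
t 10.1 pos [0.5239 0.054  0.2669] yaw -3.5 F [ 0.2  3.9 -1.3] finger [-14.8358   0.0681   0.0527]
top few 0
side 79 theta 10.6 r 0.0789 s 0.0606
-10 [0.1, -0.6, 0.1] [0.5245 0.0484 0.2678]
-3 [-0.0, -0.8, 0.0] [0.5245 0.0401 0.2684]
4 [-0.1, -0.8, 0.0] [0.524  0.0318 0.2683]
11 [-0.1, -0.8, -0.0] [0.5228 0.0236 0.2677]
18 [-0.2, -0.9, -0.1] [0.521  0.0155 0.2665]
25 [-0.2, -0.7, -0.2] [0.5185 0.0076 0.2648]
32 [-0.3, -0.8, -0.2] [0.5155 0.     0.2625]
39 [-0.4, -0.7, -0.3] [ 0.5118 -0.0073  0.2596]
46 [-0.4, -0.7, -0.4] [ 0.5074 -0.0141  0.2562]
53 [-0.5, -0.6, -0.4] [ 0.5025 -0.0203  0.2523]
60 [-0.6, -0.6, -0.4] [ 0.497  -0.026   0.2478]
67 [-0.6, -0.5, -0.5] [ 0.4909 -0.0308  0.2428]
```

Request:
{"api": "arm_command", "payload": {"commands": [[8.5,[0.1,-0.6,0.1],0],[8.5,[0,-0.8,0],0],[8.5,[-0.1,-0.8,0],0],[8.5,[-0.1,-0.8,0],0],[8.5,[-0.2,-0.9,-0.1],0],[8.5,[-0.2,-0.7,-0.2],0],[8.5,[-0.3,-0.8,-0.2],0],[8.5,[-0.4,-0.7,-0.3],0],[8.5,[-0.4,-0.7,-0.4],0]]}}

```text
clock: 11.2
position: [0.5071, -0.0143, 0.2558]
ee_rot: [-0.706, 0.707, -0.021, 0.022]
contact_force: [0.1, 1.4, 3.5]
width: 0.085
```

```bash
python3 look.py 11 "range(53,150,7)"
```

```text
t 11.2 pos [ 0.5071 -0.0143  0.2558] yaw -3.5 F [0.1 1.4 3.5] finger [46.4844  0.0715  0.0507]
top few 0
side 77 theta 63.9 r 0.0822 s 0.0606
53 [-0.5, -0.6, -0.4] [ 0.5025 -0.0203  0.2523]
60 [-0.5, -0.6, -0.4] [ 0.497  -0.026   0.2478]
67 [-0.6, -0.4, -0.5] [ 0.4909 -0.0308  0.2428]
74 [-0.7, -0.4, -0.5] [ 0.4843 -0.0348  0.2374]
81 [-0.7, -0.3, -0.6] [ 0.4773 -0.0378  0.2316]
88 [-0.7, -0.2, -0.6] [ 0.4699 -0.0397  0.2255]
95 [-0.8, -0.0, -0.6] [ 0.4621 -0.0394  0.2197]
102 [-0.8, 0.2, -0.6] [ 0.4543 -0.0375  0.2141]
109 [-0.7, 0.3, -0.5] [ 0.4467 -0.0344  0.2087]
116 [-0.7, 0.4, -0.5] [ 0.4396 -0.0302  0.2036]
123 [-0.7, 0.5, -0.5] [ 0.4329 -0.025   0.1987]
130 [-0.6, 0.7, -0.5] [ 0.4269 -0.0188  0.1942]
137 [-0.6, 0.7, -0.4] [ 0.4215 -0.0117  0.1901]
144 [-0.4, 0.8, -0.3] [ 0.4169 -0.0038  0.1866]
```

View pics/side11.png

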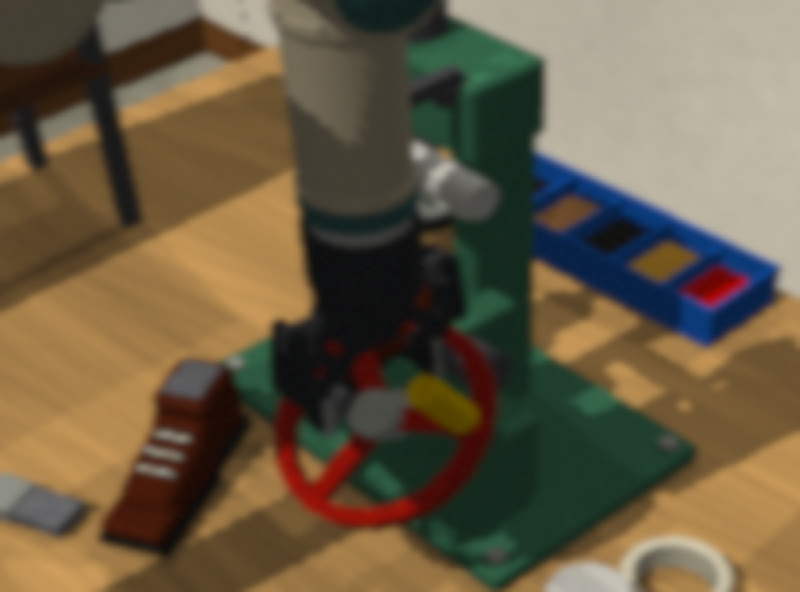

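Request:
{"api": "arm_command", "payload": {"commands": [[8.5,[-0.5,-0.6,-0.4],0],[8.5,[-0.5,-0.6,-0.4],0],[8.5,[-0.3,-0.2,-0.2],0]]}}

```text
clock: 11.7
position: [0.4935, -0.028, 0.2451]
ee_rot: [-0.706, 0.707, -0.022, 0.022]
contact_force: [2.2, 0.7, 3.6]
width: 0.085
```

Request:
{"api": "arm_command", "payload": {"commands": [[8.5,[-0.3,-0.2,-0.3],0],[8.5,[-0.7,-0.4,-0.5],0]]}}

```text
clock: 11.9
position: [0.4846, -0.0336, 0.2377]
ee_rot: [-0.707, 0.707, -0.021, 0.022]
contact_force: [1.0, 0.4, 3.9]
width: 0.0852
```

```bash
python3 look.py 12 "range(81,150,7)"
```

```text
t 11.9 pos [ 0.4846 -0.0336  0.2377] yaw -3.5 F [1.  0.4 3.9] finger [7.3516e+01 7.5600e-02 4.8100e-02]
top few 0
side 84 theta 86.6 r 0.082 s 0.0614
81 [-0.7, -0.4, -0.6] [ 0.4773 -0.0378  0.2316]
88 [-0.8, -0.2, -0.6] [ 0.4699 -0.0397  0.2255]
95 [-0.7, 0.0, -0.6] [ 0.4621 -0.0394  0.2197]
102 [-0.8, 0.2, -0.6] [ 0.4543 -0.0375  0.2141]
109 [-0.8, 0.3, -0.5] [ 0.4467 -0.0344  0.2087]
116 [-0.7, 0.4, -0.5] [ 0.4396 -0.0302  0.2036]
123 [-0.7, 0.6, -0.5] [ 0.4329 -0.025   0.1987]
130 [-0.6, 0.6, -0.4] [ 0.4269 -0.0188  0.1942]
137 [-0.5, 0.7, -0.5] [ 0.4215 -0.0117  0.1901]
144 [-0.5, 0.8, -0.3] [ 0.4169 -0.0038  0.1866]
```

Request:
{"api": "arm_command", "payload": {"commands": [[8.5,[-0.7,-0.3,-0.6],0],[8.5,[-0.4,-0.1,-0.3],0]]}}

```text
clock: 12.3
position: [0.4731, -0.0374, 0.2282]
ee_rot: [-0.707, 0.707, -0.021, 0.022]
contact_force: [4.5, -1.0, 4.3]
width: 0.085
```

Request:
{"api": "arm_command", "payload": {"commands": [[8.5,[-0.4,-0.1,-0.3],0],[8.5,[-0.7,0,-0.6],0]]}}

```text
clock: 12.5
position: [0.4642, -0.0387, 0.2207]
ee_rot: [-0.706, 0.707, -0.019, 0.024]
contact_force: [2.9, -0.1, 9.5]
width: 0.0853
```

```bash
python3 look.py 13 "range(102,190,7)"
```

```text
t 12.5 pos [ 0.4642 -0.0387  0.2207] yaw -3.5 F [ 2.9 -0.1  9.5] finger [9.33692e+01 7.90000e-02 4.56000e-02]
top few 0
side 71 theta 105.3 r 0.0795 s 0.0634
102 [-1.0, 0.1, -0.7] [ 0.4543 -0.0375  0.2141]
109 [-0.8, 0.3, -0.5] [ 0.4467 -0.0344  0.2087]
116 [-0.7, 0.4, -0.5] [ 0.4396 -0.0302  0.2036]
123 [-0.6, 0.6, -0.5] [ 0.4329 -0.025   0.1987]
130 [-0.6, 0.6, -0.5] [ 0.4269 -0.0188  0.1942]
137 [-0.6, 0.7, -0.4] [ 0.4215 -0.0117  0.1901]
144 [-0.4, 0.8, -0.3] [ 0.4169 -0.0038  0.1866]
151 [-0.4, 0.8, -0.3] [0.4131 0.0047 0.1835]
158 [-0.3, 0.9, -0.3] [0.4102 0.0137 0.1811]
165 [-0.2, 1.0, -0.1] [0.4083 0.0231 0.1794]
172 [-0.1, 0.9, -0.1] [0.4073 0.0327 0.1782]
179 [0.0, 1.0, -0.1] [0.4073 0.0425 0.1778]
186 [0.1, 1.0, 0.0] [0.4082 0.0522 0.178 ]
```

View pics/side13.png

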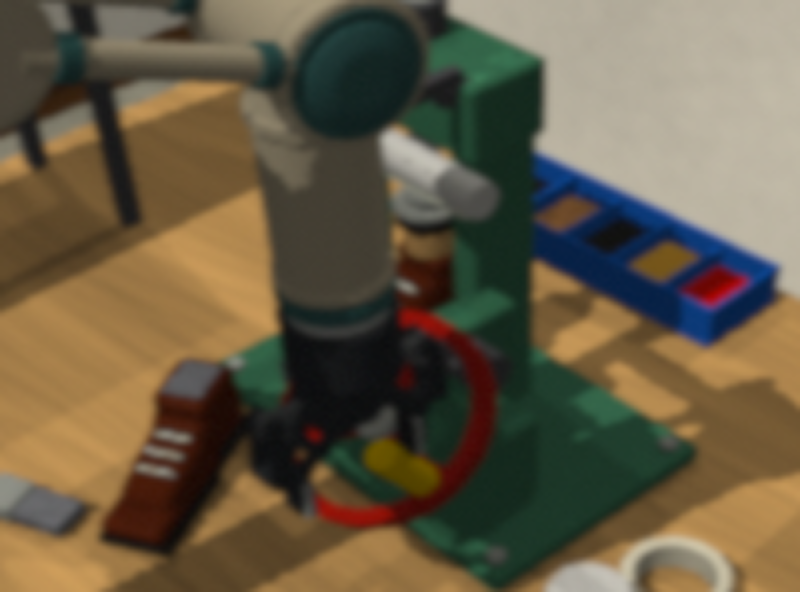

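The pad (420,215) now meets the last, and the push has risen from about 4.5 N to about 8 N. I'll go on in small steps.

Request:
{"api": "arm_command", "payload": {"commands": [[8.5,[-0.4,0,-0.3],0],[8.5,[0,0,0],0]]}}

```text
clock: 12.9
position: [0.4595, -0.0386, 0.2174]
ee_rot: [-0.706, 0.707, -0.02, 0.023]
contact_force: [3.9, -0.7, 6.0]
width: 0.0853
```

```bash
python3 look.py 14 "range(98,120,7)"
```

```text
t 12.9 pos [ 0.4595 -0.0386  0.2174] yaw -3.5 F [ 3.9 -0.7  6. ] finger [9.74919e+01 7.97000e-02 4.56000e-02]
top few 0
side 70 theta 106.9 r 0.0801 s 0.0628
98 [-0.1, -0.0, -0.0] [ 0.4587 -0.0387  0.2173]
105 [-0.8, 0.2, -0.6] [ 0.451  -0.0363  0.2118]
112 [-0.7, 0.4, -0.5] [ 0.4436 -0.0327  0.2065]
119 [-0.7, 0.5, -0.5] [ 0.4367 -0.0281  0.2014]
```

Request:
{"api": "arm_command", "payload": {"commands": [[8.5,[-0.4,0.1,-0.3],0]]}}

```text
clock: 13.2
position: [0.4573, -0.0381, 0.2153]
ee_rot: [-0.706, 0.707, -0.019, 0.025]
contact_force: [4.9, -1.1, 11.5]
width: 0.085
```

Request:
{"api": "arm_command", "payload": {"commands": [[8.5,[-0.4,0.1,-0.3],0]]}}

```text
clock: 13.3
position: [0.4535, -0.0372, 0.2126]
ee_rot: [-0.706, 0.708, -0.018, 0.025]
contact_force: [4.4, -1.7, 12.1]
width: 0.0852
```

```bash
python3 look.py 15 "range(105,120,7)"
```

```text
t 13.3 pos [ 0.4535 -0.0372  0.2126] yaw -3.5 F [ 4.4 -1.7 12.1] finger [1.031301e+02 8.010000e-02 4.520000e-02]
top few 0
side 69 theta 114.1 r 0.0801 s 0.0623
105 [-0.2, 0.1, -0.1] [ 0.451  -0.0363  0.2118]
112 [-0.8, 0.3, -0.5] [ 0.4436 -0.0327  0.2065]
119 [-0.7, 0.5, -0.5] [ 0.4367 -0.0281  0.2014]
```

Request:
{"api": "arm_command", "payload": {"commands": [[8.5,[0,0,0],0],[8.5,[0,0,0],0],[8.5,[0,0,0],0]]}}

```text
clock: 13.8
position: [0.4525, -0.0372, 0.2121]
ee_rot: [-0.706, 0.708, -0.019, 0.024]
contact_force: [4.5, -2.6, 8.8]
width: 0.0851
```

```bash
python3 look.py 16
```

```text
t 13.8 pos [ 0.4525 -0.0372  0.2121] yaw -3.5 F [ 4.5 -2.6  8.8] finger [1.03828e+02 8.04000e-02 4.53000e-02]
top few 0
side 68 theta 113.8 r 0.0808 s 0.0639
```

Request:
{"api": "arm_command", "payload": {"commands": [[8.5,[0.2,0,0.2],0],[8.5,[0.3,0,0.2],0],[8.5,[0.3,0,0.3],0],[8.5,[0.4,0,0.3],0],[8.5,[0,0,0],0]]}}

```text
clock: 14.5
position: [0.4618, -0.036, 0.2201]
ee_rot: [0.707, -0.707, 0.022, -0.021]
contact_force: [0.4, -0.6, 0.2]
width: 0.0849
```

```bash
python3 look.py 17
```

```text
t 14.5 pos [ 0.4618 -0.036   0.2201] yaw -3.5 F [ 0.4 -0.6  0.2] finger [9.53326e+01 7.67000e-02 4.66000e-02]
top few 0
side 75 theta 107.5 r 0.0802 s 0.0622
```

View pics/side17.png

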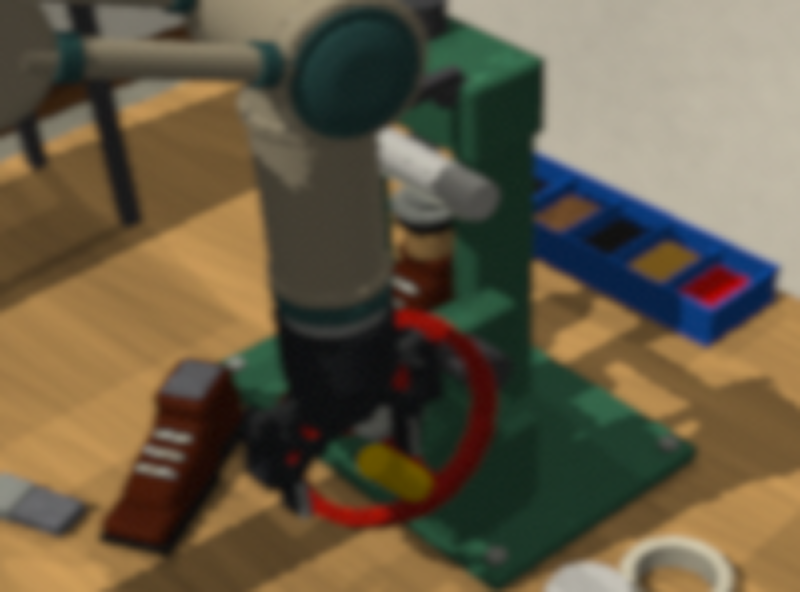

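Request:
{"api": "arm_command", "payload": {"commands": [[8.5,[0.3,0,0.3],0],[8.5,[0,0,1.5],0],[8.5,[0,0,2.0],0],[8.5,[-0.5,0,2.0],0],[8.5,[-1.5,0,2.0],0],[8.5,[-3.0,0,1.0],0],[8.5,[-3.0,0,0],0],[8.5,[-3.0,0,0],0],[8.5,[-3.0,0,0],0],[8.5,[0,0,0],0]]}}

```text
clock: 15.7
position: [0.3214, -0.0356, 0.3086]
ee_rot: [-0.707, 0.707, -0.022, 0.021]
contact_force: [-0.6, 0.7, 0.0]
width: 0.085
```

```bash
python3 look.py 18
```

```text
t 15.7 pos [ 0.3214 -0.0356  0.3086] yaw -3.5 F [-0.6  0.7  0. ] finger [1.30027e+02 1.10600e-01 1.99400e-01]
top 91 theta 103.7 r 0.0713 s 0.0522
side 109 theta 106.4 r 0.0804 s 0.0571
```

View pics/side18.png

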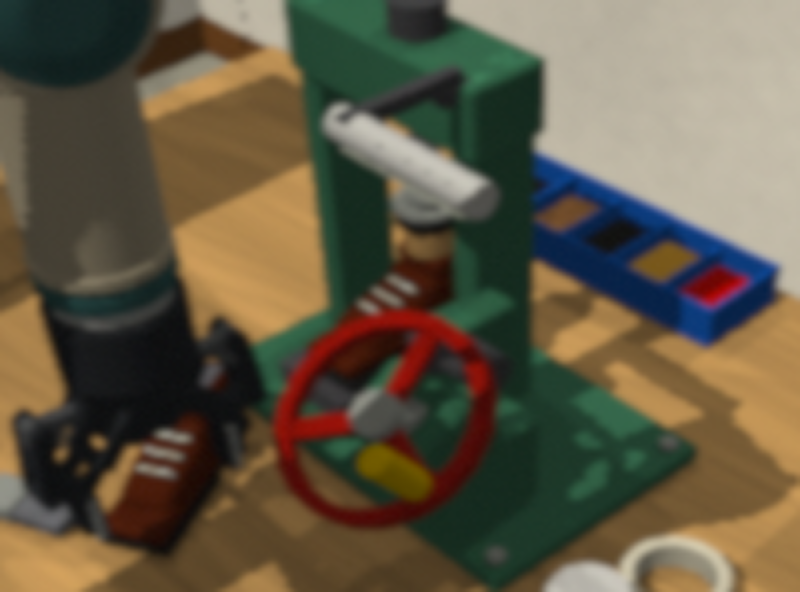

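View pics/top18.png

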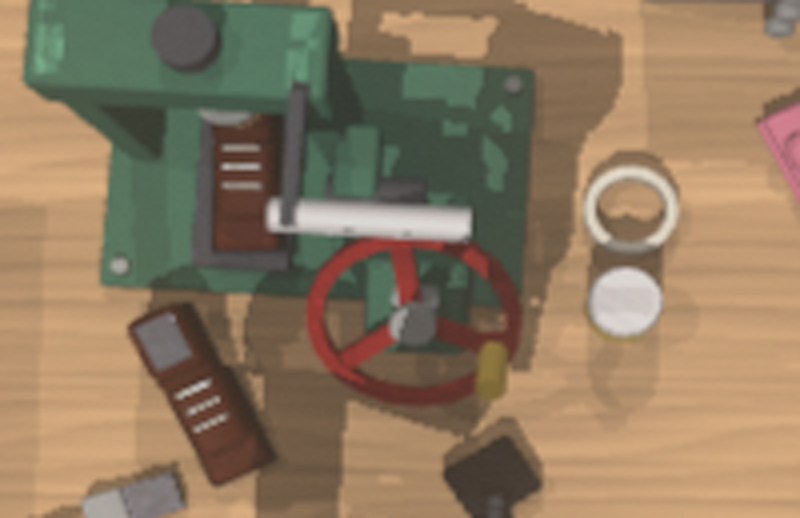

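View pics/side16.png

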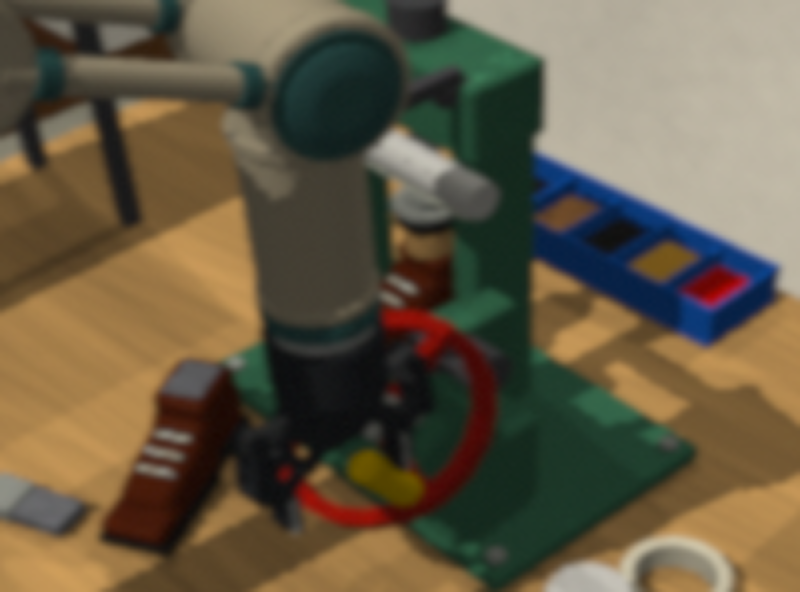

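In the zoomed side view the pad (420,215) sits on the last (425,245) and the hand is clear. The handle has sprung back about 6° to (395,472), so I'll check that the wheel isn't creeping.

```bash
cat > creep.py <<'E'
import sys
from h import *
for n in("side","top"):
    A=[manip.get_image(n)["pixels"].astype(float) for _ in range(4)]
    g=np.mean(A,0).astype(np.float32); f=f"pics/av_{n}.npy"
    d=manip.get_image(n); 
    m=mask({"pixels":g.astype(np.uint8)},(18,130,90),(36,255,255)); P,u,v=pts(d,m); q=P-HUB; k=(np.hypot(q@U,q@V)<.11)&(abs(q@N-.04)<.05)
    print(n,k.sum(),u[k].mean(),v[k].mean())
    m=(mask({"pixels":g.astype(np.uint8)},(0,150,70),(7,255,255))|mask({"pixels":g.astype(np.uint8)},(172,150,70),(180,255,255))); P,u,v=pts(d,m); q=P-HUB; r=np.hypot(q@U,q@V);k=(r<.07)&(r>.03)&(abs(q@N)<.02)
    a=np.arctan2(q[k]@V,q[k]@U); print("spokes",k.sum(),np.degrees(np.angle(np.exp(3j*a).mean()))/3)
print(manip.get_state()["clock"])
E
python3 creep.py
```

```text
side 112 227.8125 185.52678571428572
spokes 163 -11.470121697944178
top 89 242.46067415730337 199.86516853932585
spokes 95 -9.377004186149957
16.4
```

Request:
{"api": "arm_command", "payload": {"commands": [[8.5,[0,0,0],0],[8.5,[0,0,0],0],[8.5,[0,0,0],0],[8.5,[0,0,0],0],[8.5,[0,0,0],0],[8.5,[0,0,0],0],[8.5,[0,0,0],0],[8.5,[0,0,0],0],[8.5,[0,0,0],0],[8.5,[0,0,0],0],[8.5,[0,0,0],0],[8.5,[0,0,0],0]]}}

```text
clock: 17.6
position: [0.3249, -0.0362, 0.3083]
ee_rot: [-0.707, 0.707, -0.022, 0.022]
contact_force: [-0.1, -0.5, 0.4]
width: 0.0853
```

Request:
{"api": "arm_command", "payload": {"commands": [[8.5,[0,0,0],0],[8.5,[0,0,0],0],[8.5,[0,0,0],0],[8.5,[0,0,0],0],[8.5,[0,0,0],0],[8.5,[0,0,0],0],[8.5,[0,0,0],0],[8.5,[0,0,0],0],[8.5,[0,0,0],0],[8.5,[0,0,0],0],[8.5,[0,0,0],0],[8.5,[0,0,0],0]]}}

```text
clock: 18.8
position: [0.3249, -0.0362, 0.3083]
ee_rot: [-0.707, 0.707, -0.022, 0.022]
contact_force: [-0.1, 0.2, -0.9]
width: 0.0851
```

```bash
python3 creep.py
```

```text
side 113 227.8495575221239 185.56637168141592
spokes 161 -11.117304561127684
top 89 242.4494382022472 199.8314606741573
spokes 90 -9.706515004102208
19.3
```

```bash
python3 - <<'E'
from rig import manip
print(manip.sign_off())
E
```

```text
the job is handed in; nothing more can be done
None
```

The shoe is clamped and I handed the job in at about 19 s of the 67 s. The hand-in reports no verdict, and I could not read the clamping force or the wheel joint directly.

**What I did:** The gripper stays upright and would not fit under the lamp bar, so I pushed the yellow handle with one finger of the open gripper instead of gripping it. The handle went clockwise from about -36° (0° = handle at the top), over a full turn, to about 474° at most.

**Stiffening:** The push at the handle was about 4.5 N in free running. It rose to about 10 N from roughly 455° on. That works out to about 45–58 N on the last, well under the 110 N limit. I held it there for about 0.5 s and then backed off.

**Last checks:**
- **Wheel:** Two picture sets about 3 s apart show it at rest, with less than 0.4° of change. It stands at about 465–470°, roughly 8.1–8.2 rad if the joint's zero is at the top. I could not confirm that zero, but the pad meeting the last is consistent with it.
- **Spring-back:** The wheel turned back about 5–6° when I let go. That leaves an estimated 38–42 N on the last, inferred from the drag and pad figures.
- **Angle readings:** These disagreed by a few degrees. The handle gave 104–106° and the spokes gave about 110°.
- **Scene:** In the last pictures I viewed, the pad sits on the last, the shoe is upright, and the things in view around the press look unmoved. I judged this by eye, and the hammer and bottle lay outside those views.
- **Hand:** The gripper is clear of everything, with a wrist force of about zero.

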